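Fetch the bearing from behind the parts for measuring

TASK

The ball bearing on the plywood storage board is shut in by a piston, a cylinder sleeve and a drill chuck. Stand all three upright in the shallow aluminium tray first, then set the bearing flat in the middle of the comparator's round steel anvil, and only after that put the three parts back on the board, upright, each on the ringed spot it came from. Do not knock any of them over, and leave the drill block, the connecting rod and the spanner where they are.

Things in the scene. Friction and masses are not known exactly. Their poses are not given: they have to be found in the camera images.
- piston_mid (a point): Aluminium engine piston standing crown up: a plain cylinder 60 mm in diameter and 62 mm tall with a flat closed top, dark piston-ring lines near the top. Loose, about 0.45 kg. The point is its centre, half-way up (31 mm above its underside); z up along its axis.
- sleeve_mid (a point): Steel cylinder sleeve: an upright open tube, outer diameter 56 mm, bore 47 mm, 66 mm tall. Loose, about 0.5 kg. The point is its centre, half-way up (33 mm above its underside); z up along its axis.
- chuck_mid (a point): Dark steel drill chuck standing nose up, 72 mm tall: knurled round body 52 mm in diameter from 12 to 48 mm above its underside (its foot is 44 mm in diameter), then a cone to a 26 mm nose with three small jaws. Loose, about 0.6 kg. The point lies on its axis, half-way up (36 mm above its underside); z up along its axis.
- bearing_mid (a point): Steel ball bearing lying flat: a ring 44 mm in outer diameter, 20 mm hole, 26 mm tall, with a dark seal ring on top. Loose, about 0.14 kg. The point is its centre, half-way up (13 mm above its underside); z up along its axis.
- board: Fixed plywood board 12 mm thick, turned up to 0.3 rad. Origin on the bench under the bearing's spot, x away from the robot. It spans x -125 to 85, y -105 to 105 mm. Ring marks: bearing (0, 0), other parts (-60, 0), (0, 60), (0, -60) mm, which on which varies (start within 2 mm of the marks). Behind the bearing at x 29 to 45 mm a wooden stop block, 64 mm wide, 26 mm high above the board.
- tray_in (a point): Shallow fixed aluminium tray, the side area, 284 x 134 mm outside, walls 4 mm thick, rim 8 mm above its floor. The point is the centre of its inner floor, 4 mm above the bench; x along its long side, z up. It lies left or right of the board, the comparator on the other side. It has room for the three parts in a row along x, 85 mm apart.
- anvil_top (a point): Fixed round steel anvil of the bench comparator, 72 mm in diameter, flat top 50 mm above the bench. The point is the centre of its top; z up. Its grey base, 20 mm thick, spans x -60 to 140, y -55 to 55 mm from the anvil's centre; a 22 mm column, 230 mm tall, stands at x = 120 mm (away from the robot) with a dial at its top. Nothing overhangs the anvil.
- drillblock: Bystander, to be left alone: wooden block 70 x 170 x 45 mm with ten upright twist drills, top at most 144 mm above the bench, beyond the board. Origin: centre of its underside; long side along y.
- conrod: Bystander, to be left alone: dark steel connecting rod lying flat, 162 mm long, 20 mm high, beyond the board on the left. Origin: on its underside, mid-way between the two eyes; x along its length.
- spanner: Bystander, to be left alone: steel spanner lying flat, about 180 mm long, 8 mm high, beyond the board on the right. Origin on its underside; x along its length.
There are look-alikes about, which are no part of the job. Leave any purple look-alike of the part that bears chuck_mid alone.

How it is judged (in metres and radians):
On the way, in this order (a step that is already met when the one before it is completed fails the run):
1. Piston, sleeve and chuck all stand upright in the tray, let go, with the bearing still on its spot (x of piston_mid in the frame of tray_in between -0.13 and 0.13 m and y of piston_mid in the frame of tray_in between -0.055 and 0.055 m and z of piston_mid in the frame of tray_in below 0.037 m and angle between each of piston_mid, sleeve_mid, chuck_mid's own z axis and vertical below 0.1 rad and linear speed of each of piston, sleeve, chuck below 0.02 m/s and contact force between each of piston, sleeve, chuck and the fingers below 0.1 N and x of sleeve_mid in the frame of tray_in between -0.13 and 0.13 m and y of sleeve_mid in the frame of tray_in between -0.055 and 0.055 m and z of sleeve_mid in the frame of tray_in below 0.039 m and x of chuck_mid in the frame of tray_in between -0.13 and 0.13 m and y of chuck_mid in the frame of tray_in between -0.055 and 0.055 m and z of chuck_mid in the frame of tray_in below 0.042 m and distance of bearing_mid from where it was at the start of the episode below 0.015 m), for 0.2 s.
2. The bearing lies in the middle of the anvil, let go, while the three parts still stand in the tray (horizontal distance between bearing_mid and anvil_top below 0.012 m and z of bearing_mid in the frame of anvil_top between 0.008 and 0.018 m and angle between each of bearing_mid, piston_mid, sleeve_mid, chuck_mid's own z axis and vertical below 0.1 rad and linear speed of bearing below 0.02 m/s and contact force between bearing and the fingers below 0.1 N and x of piston_mid in the frame of tray_in between -0.13 and 0.13 m and y of piston_mid in the frame of tray_in between -0.055 and 0.055 m and z of piston_mid in the frame of tray_in below 0.037 m and x of sleeve_mid in the frame of tray_in between -0.13 and 0.13 m and y of sleeve_mid in the frame of tray_in between -0.055 and 0.055 m and z of sleeve_mid in the frame of tray_in below 0.039 m and x of chuck_mid in the frame of tray_in between -0.13 and 0.13 m and y of chuck_mid in the frame of tray_in between -0.055 and 0.055 m and z of chuck_mid in the frame of tray_in below 0.042 m), for 0.2 s.
At the end, for the whole second after the job is handed in: The bearing lies flat on the anvil within 12 mm of its centre; piston, sleeve and chuck stand upright (within 0.1 rad) on the board, each within 15 mm of where it started; all are released and at rest (horizontal distance between bearing_mid and anvil_top below 0.012 m and z of bearing_mid in the frame of anvil_top between 0.008 and 0.018 m and angle between each of bearing_mid, piston_mid, sleeve_mid, chuck_mid's own z axis and vertical below 0.1 rad and linear speed of each of bearing, piston, sleeve, chuck below 0.02 m/s and contact force between each of bearing, piston, sleeve, chuck and the fingers below 0.1 N and distance of each of piston_mid, sleeve_mid, chuck_mid from where it was at the start of the episode below 0.015 m); the robot touches nothing.
It fails at once if the piston, sleeve or chuck is knocked over (angle between any of piston_mid, sleeve_mid, chuck_mid's own z axis and vertical above 0.6 rad).
It fails at once if the drill block is disturbed (shifted over 20 mm) (distance of drillblock from where it was at the start of the episode above 0.02 m).
It fails at once if the connecting rod is disturbed (shifted over 20 mm) (distance of conrod from where it was at the start of the episode above 0.02 m).
It fails at once if the spanner is disturbed (shifted over 20 mm) (distance of spanner from where it was at the start of the episode above 0.02 m).
It also fails if it takes over 139 s, if anything falls off the work surface, if the arm or the gripper's body presses on something with over 40 N, if the wrist force passes 120 N, or if a joint passes its speed limit or range.

ROBOT

A 6-joint arm with a two-finger parallel gripper is mounted at the origin on the work surface. World frame = base frame: x ahead of the robot, y to its left, z up, the work surface at z = 0. Lengths are in m, angles in degrees, forces in N, time in s.
With the tool pointing down it reaches from about 0.325 to 0.85 m from the base axis. Payload 15.5 kg.
Tool frame: the origin (TCP) lies between the finger pads; the fingertips stand ahead of it and the grasp point (between the pads) is the TCP (tcp_to_tips is the z of the fingertips in the tool frame, in m); z points along the fingers, y is the line along which they close (so a half turn about z gives the same grasp; the last joint's range is limited). The gripper opens to 91 mm and grips with 3 to 60 N. Pads are 32 mm wide; open, the fingers measure 118 mm over their backs; the gripper's body (76 mm by 178 mm) begins 60 mm behind the grasp point.
Start: joints at [68.153, 28.281, 77.091, -0, 74.628, -5.472], TCP at [0.176, 0.6, 0.233] pointing down, gripper open.
Joint ranges: [-166.48, 166.48], [-47.26, 123.95], [12.59, 153.08], [-70.14, 250.14], [6.76, 159.57], [-176.63, 176.63]. Speed limits (degrees/s): [108.29, 108.29, 147.25, 172.46, 172.46, 172.46].

INTERFACE

Orientations are given as [roll, pitch, yaw] about the fixed x, y, z axes, in that order (R = Rz(yaw) Ry(pitch) Rx(roll)).
In Python, from bench import get_obs, get_image, sign_off, search_frame, masks_of, tcp_to_tips gives the robot as it stands.
- The arm moves only by the shell command python3 -m jog 'ROWS'. ROWS is JSON, a list of rows, each a list of 5 numbers: the shift along the tool's x, y, z in m, then the turn about the tool's z in degrees, then the finger opening in m, from 0 to 0.0912. In form: [[dx, dy, dz, spin, gripper], ...]. A call has exactly 5 rows; each row is the pose to reach, as a shift and turn from the pose commanded when the call began, along the tool's axes at that moment; what a row does not reach only later rows make up. A row lasts 1/10 s, in which the tool goes at most 50 mm and 8.59 degrees, less where a joint would pass 70% of its speed; a pose out of reach is approached as far as the arm can. A call with a gripper value outside its range is refused whole. The fingers move at their own pace and stop on an object; the grip force is fixed at half the most. Time passes only in rows, so rows that repeat a pose let the fingers close, or fill a call up. It gives the time, the measured TCP pose, the force, the opening and the grip force at its end, in the units of the state.
- get_obs(): the state, without advancing time (a new reading comes with each control period).
- get_image(name): name is "scene" or "side" or "wrist"; returns a dict with "pixels" (420x560x3 uint8, blue, green, red), "camera_matrix" (3x3 intrinsics, pixels), "T" (4x4, takes a point from camera to world coordinates); the wrist camera has in their place "T_tool_cam" (4x4, takes a point from camera to tool coordinates, whose origin is the TCP and whose axes are the flange's). Camera axes: x right, y down, z forward; pixel columns grow to the right and rows downward; lengths in m; the calibration is good to about 2 mm. A picture is of the moment at which its call begins: read the wrist's pose just before it. There is no depth.
- sign_off(): hands the job in; it is judged then, once.
Trained networks look in a picture, given as the dict that the camera call returned (one of the last four; its "shot" number tells which), for a name from the list of things; names that differ only in an ending like _2 or _b are one class to them, and where a whole thing is asked for, a point or a joint stands for the part that bears it (a point fixed in the world has none). Each returns a list of dicts, best first, with "score" (0 to 1); they miss things now and then, are a little off and sometimes report something else, mostly with a low value. They report only what shows in the picture. A call takes as long as a camera call. They do not tell look-alikes from the thing itself.
- search_frame(picture, name): "bbox" ([left, top, width, height] in pixels, round what is visible of it).
- masks_of(picture, name): "mask" (420x560 bool, what is visible of it) and "bbox" ([left, top, width, height] in pixels, round what is visible of it).
The state is a dict: "t": time; "qpos": joint angles; "joint_velocities": joint speeds; "tau": joint torques, N m; "ee_pos": TCP position; "tool_rot": TCP orientation; "wrist_force": force on the tool from outside, world axes, zero at the start; "torque": the same for the moment, N m; "grip_width": finger opening in m; "finger_force": force on a finger pad.
Only numpy, scipy, OpenCV 4.12 (cv2) and the standard library are available. Lean on these libraries where they do the work, as an engineer would, in place of code of your own. Each camera call takes 0.05 s, during which the arm holds its last target. There are 200 camera calls.

## Working session

There is one attempt and no reset: what is moved stays moved. The work goes in short steps, Python scripts to look and compute and a shell command to move; the robot and the scene stay as the last step left them, time stands still between calls to the robot, and variables do not carry over. Pictures are saved under pics/ and viewed, at most 14 in all, crops included, and the job is handed in when it is done.

```bash
mkdir -p pics; ls; python3 - <<'E'
from bench import *
import cv2
print(get_obs(), tcp_to_tips)
for n in ("scene","side"):
    p=get_image(n); cv2.imwrite(f"pics/{n}0.png",p["pixels"])
    print(n,p["T"].round(3).tolist(),p["camera_matrix"].tolist())
    for k in ("piston_mid","sleeve_mid","chuck_mid","bearing_mid","board","tray_in","anvil_top","drillblock","conrod","spanner"):
        try: print(k,[(r["bbox"],round(r["score"],2)) for r in search_frame(p,k)][:4])
        except Exception as e: print(k,e)
E
```

```text
pics
{'t': 0.0, 'qpos': array([ 6.81516405e+01,  2.83128690e+01,  7.71300640e+01, -6.03588158e-04,
        7.46264176e+01, -5.47260312e+00]), 'joint_velocities': array([-0.14815168, -0.069177  , -0.01196664, -0.0384084 ,  0.04046474,
       -0.1405941 ]), 'tau': array([-2.83887942e-06, -8.78859401e+01, -3.81870210e+01,  7.07244175e-02,
        5.32777829e-02, -1.17398076e-04]), 'ee_pos': array([0.17607942, 0.59929541, 0.23234277]), 'tool_rot': array([-1.79930910e+02, -6.03480502e-03,  1.63624400e+02]), 'wrist_force': array([-1.02053067,  0.2264964 ,  0.28317805]), 'torque': array([-0.01334181,  0.03719784,  0.01355623]), 'finger_force': 0.0, 'grip_width': 0.09093194864844845} 0.019
scene [[0.654, 0.451, -0.607, 1.037], [0.756, -0.389, 0.526, -0.395], [0.001, -0.804, -0.595, 0.501], [0.0, 0.0, 0.0, 1.0]] [[403.028592851593, 0.0, 276.9245879278287], [0.0, 403.028592851593, 209.42884525013625], [0.0, 0.0, 1.0]]
piston_mid [([235.7, 212.8, 38.1, 49.1], 0.92)]
sleeve_mid []
chuck_mid [([188.5, 175.1, 27.5, 36.3], 0.97), ([245.1, 146.8, 23.7, 30.4], 0.95), ([297.1, 194.4, 28.7, 42.5], 0.7)
[... 582 characters left out ...]
0.0, 282.49192660215283], [0.0, 495.0371830068025, 205.25064935221042], [0.0, 0.0, 1.0]]
piston_mid [([276.6, 214.5, 32.5, 47.2], 0.88)]
sleeve_mid [([242.2, 198.3, 27.0, 43.3], 0.64)]
chuck_mid [([169.0, 239.3, 37.6, 44.7], 0.85), ([146.1, 198.1, 26.4, 35.9], 0.69), ([265.2, 185.4, 27.6, 38.0], 0.58)]
bearing_mid [([273.6, 217.9, 2.9, 17.1], 0.51)]
board [([277.9, 151.6, 54.7, 35.4], 0.74), ([216.9, 205.1, 123.1, 73.5], 0.64)]
tray_in [([175.7, 290.0, 206.9, 130.0], 0.56)]
anvil_top [([165.5, 74.9, 100.7, 119.0], 0.56), ([366.8, 277.7, 97.7, 35.1], 0.55)]
drillblock [([334.2, 144.3, 72.5, 102.2], 0.63)]
conrod [([277.5, 154.5, 51.8, 31.1], 0.87)]
spanner [([365.0, 277.9, 98.7, 37.4], 0.78)]
```

View pics/scene0.png

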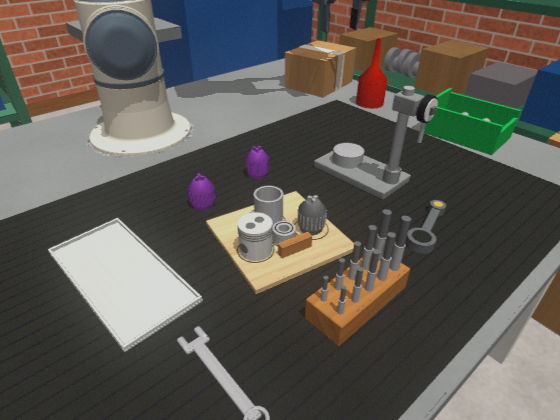

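View pics/side0.png

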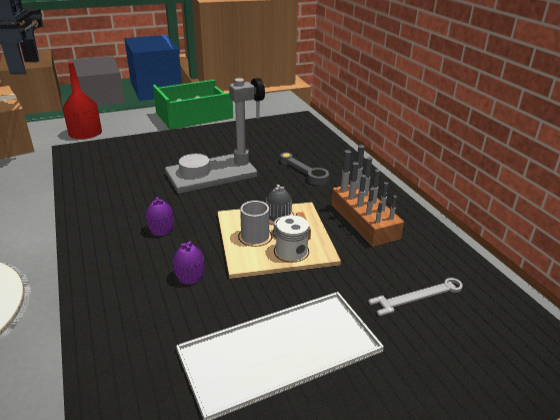

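The scene picture shows purple look-alike chucks at (202,193) and (258,163). The real dark chuck is at (312,214), the piston at (255,237), the sleeve at (268,205) and the bearing at (284,231). The tray is on the right (−y) and the comparator on the left. The side picture shows the chuck at (279,203) and the purple ones at (160,217) and (188,264).

Next: rough positions from hand-picked pixels, plus a close crop.

```bash
cat > h.py <<'E'
import numpy as np, cv2
from bench import *
from scipy.spatial.transform import Rotation as R
def toolT():
    o=get_obs(); T=np.eye(4); T[:3,:3]=R.from_euler("xyz",o["tool_rot"],degrees=True).as_matrix(); T[:3,3]=o["ee_pos"]; return T
def shot(n):
    T=toolT() if n=="wrist" else None
    p=get_image(n)
    if n=="wrist": p["T"]=T@p["T_tool_cam"]
    return p
def px2w(p,uv,z):
    d=p["T"][:3,:3]@np.linalg.solve(p["camera_matrix"],[uv[0],uv[1],1]); c=p["T"][:3,3]
    return c+d*(z-c[2])/d[2]
def w2px(p,w):
    q=np.linalg.inv(p["T"])@np.append(w,1); q=p["camera_matrix"]@q[:3]; return q[:2]/q[2]
def intool(w):  # world xyz -> shift in tool axes
    T=toolT(); return (np.linalg.inv(T)@np.append(w,1))[:3]
E
python3 - <<'E'
from h import *
s=shot("scene"); d=shot("side")
cv2.imwrite("pics/crop1.png",cv2.resize(s["pixels"][130:290,180:370],None,fx=4,fy=3.7,interpolation=cv2.INTER_CUBIC)[:600,:800])
for n,a,b,z in [("piston",(255,222),(292,222),.074),("sleeve",(268,196),(255,209),.078),("chuck",(313,198),(279,187),.084),("bearing",(284,229),None,.038),
 ("anvil",(348,150),(194,160),.05),("tray",(123,275),(281,350),.004),("tr_c1",(48,254),(181,350),.012),("tr_c2",(115,222),(208,410),.012),("tr_c3",(199,298),(381,348),.012),("tr_c4",(130,337),(340,297),.012),
 ("b1",(207,237),(219,212),.012),("b2",(296,195),(306,206),.012),("b3",(353,242),(338,264),.012),("b4",(263,280),(228,272),.012),("purp1",(202,178),(188,244),.072),("purp2",(257,148),(159,200),.072)]:
    print(n,px2w(s,a,z).round(3),px2w(d,b,z).round(3) if b else "")
E
```

```text
piston [ 0.604 -0.069  0.074] [ 0.607 -0.06   0.074]
sleeve [ 0.563 -0.006  0.078] [0.556 0.    0.078]
chuck [0.628 0.046 0.084] [0.627 0.052 0.084]
bearing [ 0.618 -0.015  0.038] 
anvil [0.508 0.284 0.05 ] [0.508 0.294 0.05 ]
tray [ 0.501 -0.276  0.004] [ 0.498 -0.277  0.004]
tr_c1 [ 0.374 -0.356  0.012] [ 0.356 -0.229  0.012]
tr_c2 [ 0.363 -0.229  0.012] [ 0.367 -0.342  0.012]
tr_c3 [ 0.635 -0.208  0.012] [ 0.637 -0.335  0.012]
tr_c4 [ 0.633 -0.321  0.012] [ 0.632 -0.214  0.012]
b1 [ 0.518 -0.118  0.012] [0.515 0.113 0.012]
b2 [0.525 0.103 0.012] [0.699 0.069 0.012]
b3 [0.705 0.078 0.012] [ 0.67  -0.134  0.012]
b4 [ 0.671 -0.108  0.012] [ 0.474 -0.083  0.012]
purp1 [ 0.422 -0.06   0.072] [ 0.413 -0.056  0.072]
purp2 [0.394 0.103 0.072] [0.393 0.107 0.072]
```

View pics/crop1.png

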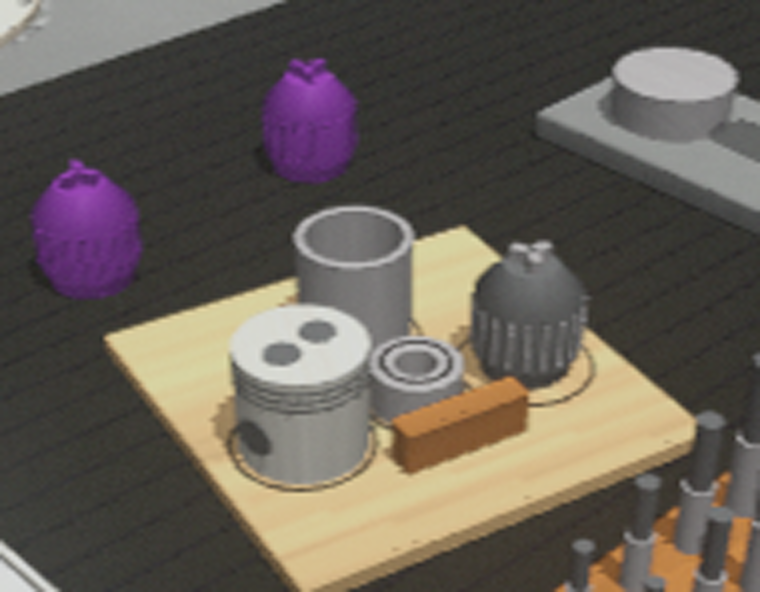

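Choice confirmed by the crop: the dark grey chuck at scene (312,214), with the purple ones left out. The piston is on the −y ring, the chuck on +y and the sleeve on −x, and the board yaw is about −11°. Moving over the board now.

```bash
python3 -m jog '[[-0.037,-0.031,0,0,0.09],[-0.074,-0.062,0,0,0.09],[-0.111,-0.092,0,0,0.09],[-0.148,-0.123,0,0,0.09],[-0.185,-0.154,0,0,0.09]]'
python3 -m jog '[[-0.037,-0.031,0,0,0.09],[-0.074,-0.062,0,0,0.09],[-0.111,-0.092,0,0,0.09],[-0.148,-0.123,0,0,0.09],[-0.185,-0.154,0,0,0.09]]'
python3 -m jog '[[-0.037,-0.031,-0.01,0,0.09],[-0.074,-0.062,-0.02,0,0.09],[-0.111,-0.092,-0.03,0,0.09],[-0.148,-0.123,-0.04,0,0.09],[-0.185,-0.154,-0.05,0,0.09]]'
python3 -m jog '[[0,0,0,0,0.09],[0,0,0,0,0.09],[0,0,0,0,0.09],[0,0,0,0,0.09],[0,0,0,0,0.09]]'
python3 - <<'E'
from h import *
p=shot("wrist"); cv2.imwrite("pics/w1.png",p["pixels"]); print(get_obs()["ee_pos"],get_obs()["tool_rot"],p["T_tool_cam"].round(3).tolist())
for k in ("piston_mid","sleeve_mid","chuck_mid","bearing_mid"): print(k,[(r["bbox"],round(r["score"],2)) for r in search_frame(p,k)][:3])
E
```

```text
t: 1.7
ee_pos: [0.311, 0.3982, 0.2331]
tool_rot: [180.0, 0.0, 163.6]
wrist_force: [0.6, 0.4, -0.6]
grip_width: 0.0902
finger_force: 0.0
t: 2.2
ee_pos: [0.4453, 0.1981, 0.2332]
tool_rot: [180.0, 0.0, 163.6]
wrist_force: [0.1, 1.8, -0.3]
grip_width: 0.0901
finger_force: 0.0
t: 2.7
ee_pos: [0.5792, -0.002, 0.2835]
tool_rot: [180.0, 0.0, 163.6]
wrist_force: [0.8, 1.6, -0.0]
grip_width: 0.0902
finger_force: 0.0
t: 3.2
ee_pos: [0.578, 0.0009, 0.2829]
tool_rot: [-180.0, -0.0, 163.7]
wrist_force: [0.1, 0.2, -0.0]
grip_width: 0.0899
finger_force: 0.0
[0.57808594 0.00074002 0.28296203] [ 1.79999253e+02 -4.47184901e-03  1.63692452e+02] [[0.0, -0.97, -0.244, 0.067], [1.0, 0.0, 0.0, 0.001], [-0.0, -0.244, 0.97, -0.153], [0.0, 0.0, 0.0, 1.0]]
piston_mid [([212.3, 192.3, 48.3, 53.1], 0.82)]
sleeve_mid [([250.7, 145.6, 47.8, 51.4], 0.93)]
chuck_mid [([293.1, 1.8, 52.8, 39.3], 0.98), ([172.0, 43.4, 49.8, 54.7], 0.94), ([303.4, 190.8, 36.7, 39.9], 0.59)]
bearing_mid [([260.2, 195.9, 32.8, 31.4], 0.56)]
```

View pics/w1.png

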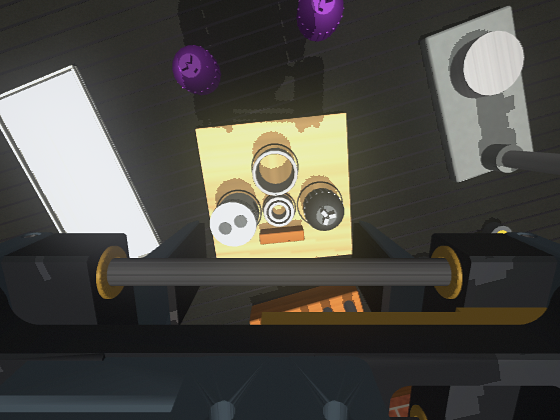

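The wrist picture shows the piston top at (233,224), sleeve rim at (275,173), bearing at (279,211), chuck nose at (326,212), anvil at (493,63) and purple chucks at (195,68) and (322,12). Refining these in code.

```bash
python3 - <<'E'
from h import *
p=shot("wrist"); g=cv2.cvtColor(p["pixels"],cv2.COLOR_BGR2GRAY)
f=p["camera_matrix"][0,0]
out=cv2.resize(p["pixels"][100:270,180:380],None,fx=4,fy=3.5)
def fit(n,uv,z,r):
    # refine: max mean radial gradient over centre/radius of the projected circle
    c0=px2w(p,uv,z); a=np.linspace(0,2*np.pi,72,endpoint=False); best=None
    G=cv2.GaussianBlur(g,(0,0),.8).astype(np.float32)
    for dx in np.arange(-.010,.0101,.001):
        for dy in np.arange(-.010,.0101,.001):
            c=c0+[dx,dy,0]
            def samp(rr):
                P=np.c_[c[0]+rr*np.cos(a),c[1]+rr*np.sin(a),np.full(72,z)]
                uvs=np.array([w2px(p,q) for q in P],np.float32)
                return cv2.remap(G,uvs[:,0].copy(),uvs[:,1].copy(),1).ravel()
            s=np.median(np.abs(samp(r-.0015)-samp(r+.0025)))
            if best is None or s>best[0]: best=(s,c)
    print(n,best[1].round(4),"score",best[0].round(1),"px",w2px(p,best[1]).round(1)); return best[1]
P=fit("piston",(233,224),.074,.030);S=fit("sleeve",(275,173),.078,.028);B=fit("bearing",(279,211),.038,.022)
C=px2w(p,(326,212),.084);print("chuck nose",C);C=fit("chuckbody",w2px(p,[C[0],C[1],.060]),.060,.026)
A=fit("anvil",(493,63),.05,.036)
for u in [(195,129),(347,113),(352,256)]: print("board",px2w(p,u,.012).round(4))
for u in [(74,66),(160,258),(0,95),(182,224)]: print("tray",px2w(p,u,.012).round(4))
for u in [(250,322),(250,300),(315,285)]: print("drill",px2w(p,u,.045).round(3))
d=C-P; print("board yaw",np.degrees(np.arctan2(-d[0],d[1])),np.linalg.norm(d[:2]),"mid",(C+P)[:2]/2,"S-B",(B-S)[:2],np.degrees(np.arctan2(*(B-S)[1::-1])),np.linalg.norm((B-S)[:2]))
np.save("pos.npy",[P,S,C,B,A])
E
```

```text
piston [ 0.6067 -0.0691  0.074 ] score 95.1 px [232.5 224.9]
sleeve [0.5485 0.0045 0.078 ] score 62.8 px [274.5 165.4]
bearing [ 0.6069 -0.0072  0.038 ] score 76.7 px [278.8 205.3]
chuck nose [0.62080614 0.04948833 0.084     ]
chuckbody [0.6258 0.0495 0.06  ] score 112.1 px [324.1 210.8]
anvil [0.5077 0.2911 0.05  ] score 115.5 px [493.8  62.7]
board [ 0.4756 -0.09    0.012 ]
board [0.5143 0.1175 0.012 ]
board [0.7224 0.077  0.012 ]
tray [ 0.3549 -0.2155  0.012 ]
tray [ 0.6419 -0.2091  0.012 ]
tray [ 0.3597 -0.3275  0.012 ]
tray [ 0.5999 -0.1567  0.012 ]
drill [ 0.768 -0.1    0.045]
drill [ 0.732 -0.088  0.045]
drill [0.735 0.01  0.045]
board yaw -9.142697363754698 0.12012231948239752 mid [ 0.6162628  -0.00980979] S-B [ 0.05838313 -0.01168543] -11.31823712104756 0.05954106910964895
```

The sleeve and bearing circle fits latched onto shadows. The board edges give yaw −10.6° and origin (0.618, −0.009), which agrees with the piston and chuck fits and the scene view, so I'll use the board model. Spinning to the board-aligned yaw of 79.4°.

```bash
cat >> h.py <<'E'
by=np.radians(-10.6); BR=np.array([[np.cos(by),-np.sin(by)],[np.sin(by),np.cos(by)]]); BO=np.array([.618,-.009])
def bd(x,y,z): return np.r_[BO+BR@[x/1000,y/1000],z]
def tr(x,z,y=0): 
    t=np.radians(1.5); return np.r_[np.array([.500,-.278])+np.array([x*np.cos(t)-y*np.sin(t),x*np.sin(t)+y*np.cos(t)])/1000,z]
E
python3 -m jog '[[0,0,0,8.4,0.09],[0,0,0,16.8,0.09],[0,0,0,25.2,0.09],[0,0,0,33.6,0.09],[0,0,0,42.1,0.09]]'
python3 -m jog '[[0,0,0,8.4,0.09],[0,0,0,16.8,0.09],[0,0,0,25.2,0.09],[0,0,0,33.6,0.09],[0,0,0,42.1,0.09]]'
python3 -m jog '[[0,0,0,0,0.09],[0,0,0,0,0.09],[0,0,0,0,0.09],[0,0,0,0,0.09],[0,0,0,0,0.09]]'
python3 - <<'E'
from h import *
p=shot("wrist"); cv2.imwrite("pics/w2.png",p["pixels"]); print(get_obs()["ee_pos"],get_obs()["tool_rot"])
for n,w in dict(piston=bd(0,-60,.05),chuck=bd(0,60,.044),sleeve=bd(-60,0,.05)).items(): print(n,intool(w).round(4))
for n,w in dict(piston=bd(0,-60,.074),chuck=bd(0,60,.084),sleeve=bd(-60,0,.078),bearing=bd(0,0,.038)).items(): print(n,w2px(p,w).round(1))
print("tray-88 from piston", tr(-88,.042)-bd(0,-60,.05))
E
```

```text
t: 4.0
ee_pos: [0.5784, -0.0001, 0.2829]
tool_rot: [-180.0, -0.0, 121.2]
wrist_force: [-0.4, 0.0, 0.4]
grip_width: 0.09
finger_force: 0.0
t: 4.5
ee_pos: [0.5784, -0.0, 0.2829]
tool_rot: [-180.0, -0.0, 79.1]
wrist_force: [0.2, 0.3, 0.7]
grip_width: 0.0899
finger_force: 0.0
t: 5.0
ee_pos: [0.5784, -0.0001, 0.2829]
tool_rot: [180.0, 0.0, 79.5]
wrist_force: [-0.3, 0.3, -0.7]
grip_width: 0.0899
finger_force: 0.0
[ 5.78425188e-01 -7.37914649e-05  2.82917455e-01] [-1.79997650e+02  1.81901914e-04  7.94834298e+01]
piston [-0.0616  0.0405  0.2329]
chuck [0.0584 0.0406 0.2389]
sleeve [-0.0015 -0.0195  0.2329]
piston [309.  237.1]
chuck [312.6 142.7]
sleeve [262.1 192.2]
bearing [307.6 186.6]
tray-88 from piston [-0.19493276 -0.21232745 -0.008     ]
```

View pics/w2.png

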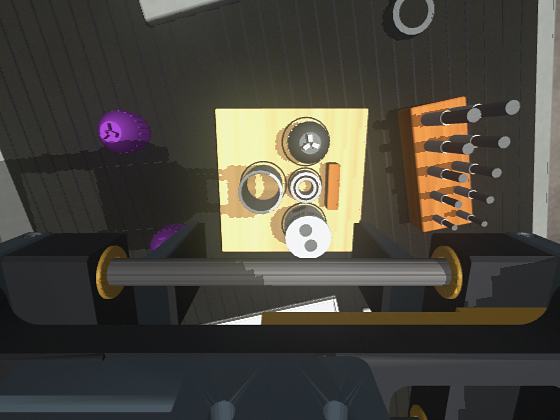

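The predicted pixels match the picture: piston (309,237), chuck (313,143), bearing (308,187), with the sleeve within 4 px. The drill block is clear of the palm, so I'll grasp the piston.

```bash
python3 -m jog '[[-0.03,0.02,0,0,0.09],[-0.0615,0.0405,0.02,0,0.09],[-0.0615,0.0405,0.06,0,0.09],[-0.0615,0.0405,0.1,0,0.09],[-0.0615,0.0405,0.14,0,0.09]]'
python3 -m jog '[[0,0,0.03,0,0.09],[0,0,0.055,0,0.09],[0,0,0.075,0,0.09],[0,0,0.088,0,0.09],[0,0,0.093,0,0.09]]'
python3 -m jog '[[0,0,0,0,0.09],[0,0,0,0,0.05],[0,0,0,0,0.05],[0,0,0,0,0.05],[0,0,0,0,0.05]]'
python3 -m jog '[[0,0,0,0,0.05],[0,0,0,0,0.05],[0,0,0,0,0.05],[0,0,0,0,0.05],[0,0,0,0,0.05]]'
```

```text
t: 5.55
ee_pos: [0.607, -0.0683, 0.1416]
tool_rot: [180.0, -0.0, 79.4]
wrist_force: [0.1, 0.2, -0.4]
grip_width: 0.0902
finger_force: 0.0
t: 6.05
ee_pos: [0.6066, -0.0679, 0.0488]
tool_rot: [-179.9, -0.0, 79.4]
wrist_force: [-0.4, 0.4, -0.2]
grip_width: 0.0899
finger_force: 0.0
t: 6.55
ee_pos: [0.6065, -0.0678, 0.0503]
tool_rot: [-180.0, 0.0, 79.4]
wrist_force: [-7.6, 1.0, 6.3]
grip_width: 0.0611
finger_force: 3.6
t: 7.05
ee_pos: [0.6063, -0.0678, 0.0503]
tool_rot: [-179.9, 0.0, 79.4]
wrist_force: [-4.2, 0.5, 6.2]
grip_width: 0.0598
finger_force: 30.0
```

Piston gripped. Carrying it to the +88 mm slot of the tray.

```bash
python3 -m jog '[[0,0,-0.01,0,0.05],[0,0,-0.03,0,0.05],[0,0,-0.06,0,0.05],[-0.01,0,-0.08,0,0.05],[-0.03,0.003,-0.09,0,0.05]]'
python3 -m jog '[[-0.035,0.004,0,0,0.05],[-0.075,0.008,0,0,0.05],[-0.115,0.012,0,0,0.05],[-0.15,0.016,0,0,0.05],[-0.172,0.017,0,0,0.05]]'
python3 -m jog '[[-0.006,0,0,0,0.05],[-0.006,0,0.02,0,0.05],[-0.006,0,0.045,0,0.05],[-0.006,0,0.07,0,0.05],[-0.006,0,0.085,0,0.05]]'
python3 -m jog '[[0,0,0.006,0,0.05],[0,0,0.012,0,0.05],[0,0,0.012,0,0.05],[0,0,0.012,0,0.05],[0,0,0.012,0,0.05]]'
```

```text
t: 7.55
ee_pos: [0.605, -0.0974, 0.1425]
tool_rot: [179.9, -0.0, 79.5]
wrist_force: [0.1, 0.3, -5.6]
grip_width: 0.0597
finger_force: 30.0
t: 8.05
ee_pos: [0.5892, -0.2729, 0.1405]
tool_rot: [180.0, 0.0, 79.3]
wrist_force: [-0.3, 1.1, -5.2]
grip_width: 0.06
finger_force: 30.0
t: 8.55
ee_pos: [0.5878, -0.275, 0.0535]
tool_rot: [-179.9, -0.0, 79.5]
wrist_force: [0.6, 0.2, -6.2]
grip_width: 0.0595
finger_force: 30.0
t: 9.05
ee_pos: [0.5889, -0.2763, 0.0438]
tool_rot: [179.9, 0.0, 79.4]
wrist_force: [0.5, -0.3, -5.0]
grip_width: 0.0595
finger_force: 30.0
```

```bash
python3 -m jog '[[0,0,0.001,0,0.05],[0,0,0.001,0,0.05],[0,0,0.001,0,0.078],[0,0,0.001,0,0.078],[0,0,0.001,0,0.078]]'
python3 -m jog '[[0,0,-0.005,0,0.078],[0,0,-0.03,0,0.09],[0,0,-0.07,0,0.09],[0,0,-0.1,0,0.09],[0.02,-0.001,-0.12,0,0.09]]'
python3 -m jog '[[0.045,-0.003,0,0,0.09],[0.09,-0.006,0,0,0.09],[0.135,-0.009,0,0,0.09],[0.18,-0.012,0,0,0.09],[0.225,-0.015,0,0,0.09]]'
python3 -m jog '[[0.045,-0.002,0,0,0.09],[0.075,-0.004,0,0,0.09],[0.083,-0.004,0,0,0.09],[0.083,-0.004,0,0,0.09],[0.083,-0.004,0,0,0.09]]'
python3 - <<'E'
from h import *
p=shot("wrist"); cv2.imwrite("pics/w3.png",p["pixels"]); print(get_obs()["ee_pos"],intool(bd(0,60,.044)))
print(w2px(p,bd(0,60,.084)),w2px(p,bd(0,60,.060)),w2px(p,tr(88,.066)))
E
```

```text
t: 9.55
ee_pos: [0.5886, -0.2762, 0.0421]
tool_rot: [180.0, 0.0, 79.4]
wrist_force: [-0.7, -0.6, -0.6]
grip_width: 0.0773
finger_force: 0.0
t: 10.05
ee_pos: [0.5917, -0.2582, 0.1648]
tool_rot: [179.8, 0.1, 79.3]
wrist_force: [-0.1, 1.1, -1.1]
grip_width: 0.0899
finger_force: 0.0
t: 10.55
ee_pos: [0.6177, -0.0306, 0.1625]
tool_rot: [180.0, -0.0, 79.4]
wrist_force: [1.0, 0.4, 0.5]
grip_width: 0.09
finger_force: 0.0
t: 11.05
ee_pos: [0.6289, 0.0491, 0.1621]
tool_rot: [180.0, 0.0, 79.4]
wrist_force: [0.1, -0.2, -0.3]
grip_width: 0.0901
finger_force: 0.0
[0.62893166 0.04875421 0.16202562] [ 0.00125219 -0.00012741  0.11802528]
[277.33554122 219.3189351 ] [277.44696532 211.74034805] [294.69686427 489.37033317]
```

View pics/w3.png

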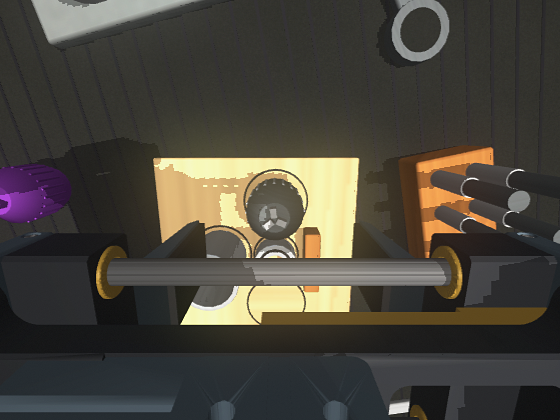

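The picture shows the chuck nose at (272,218) against a predicted (277,219), so it sits about 3 mm toward the robot. The piston's ring at (276,300) is empty. Grasping the chuck.

```bash
python3 -m jog '[[0,-0.002,0.02,0,0.09],[0,-0.002,0.05,0,0.09],[0,-0.002,0.08,0,0.09],[0,-0.002,0.105,0,0.09],[0,-0.002,0.119,0,0.09]]'
python3 -m jog '[[0,0,0.001,0,0.09],[0,0,0.001,0,0.04],[0,0,0.001,0,0.04],[0,0,0.001,0,0.04],[0,0,0.001,0,0.04]]'
python3 -m jog '[[0,0,0,0,0.04],[0,0,0,0,0.04],[0,0,0,0,0.04],[0,0,0,0,0.04],[0,0,0,0,0.04]]'
python3 -c "from h import *;print(toolT()[:3,3],(tr(0,.034)-toolT()[:3,3]),intool(tr(0,.034)))"
```

```text
t: 11.6
ee_pos: [0.6261, 0.049, 0.0411]
tool_rot: [-179.9, 0.0, 79.3]
wrist_force: [-0.3, 0.4, -0.0]
grip_width: 0.0898
finger_force: 0.0
t: 12.1
ee_pos: [0.6275, 0.0504, 0.0428]
tool_rot: [179.9, -0.0, 79.4]
wrist_force: [-0.4, -0.3, -0.1]
grip_width: 0.061
finger_force: 0.0
t: 12.6
ee_pos: [0.6265, 0.0505, 0.0423]
tool_rot: [-180.0, 0.0, 79.4]
wrist_force: [-4.3, 0.1, 6.7]
grip_width: 0.0514
finger_force: 30.0
[0.62650076 0.05051853 0.04229071] [-0.12650076 -0.32851853 -0.00829071] [-0.34614249 -0.06411768  0.00836067]
```

```bash
python3 -m jog '[[0,0,-0.01,0,0.04],[0,0,-0.03,0,0.04],[0,0,-0.06,0,0.04],[0,0,-0.09,0,0.04],[-0.01,-0.002,-0.11,0,0.04]]'
python3 -m jog '[[-0.03,-0.006,0,0,0.04],[-0.07,-0.013,0,0,0.04],[-0.11,-0.02,0,0,0.04],[-0.15,-0.028,0,0,0.04],[-0.19,-0.035,0,0,0.04]]'
python3 -m jog '[[-0.04,-0.007,0,0,0.04],[-0.08,-0.015,0,0,0.04],[-0.115,-0.022,0,0,0.04],[-0.138,-0.026,0,0,0.04],[-0.146,-0.027,0,0,0.04]]'
python3 -m jog '[[0,0,0.02,0,0.04],[0,0,0.05,0,0.04],[0,0,0.08,0,0.04],[0,0,0.105,0,0.04],[0,0,0.112,0,0.04]]'
python3 -m jog '[[0,0,0.004,0,0.04],[0,0,0.006,0,0.04],[0,0,0.006,0,0.04],[0,0,0.006,0,0.04],[0,0,0.006,0,0.04]]'
```

```text
t: 13.1
ee_pos: [0.6239, 0.0416, 0.1544]
tool_rot: [179.9, -0.0, 79.5]
wrist_force: [1.3, -0.4, -6.8]
grip_width: 0.0518
finger_force: 30.0
t: 13.6
ee_pos: [0.5529, -0.1406, 0.1523]
tool_rot: [-180.0, -0.0, 79.4]
wrist_force: [0.4, -0.4, -6.0]
grip_width: 0.0509
finger_force: 30.0
t: 14.1
ee_pos: [0.4996, -0.2801, 0.1523]
tool_rot: [-180.0, 0.0, 79.3]
wrist_force: [0.7, 0.4, -6.5]
grip_width: 0.0512
finger_force: 30.0
t: 14.6
ee_pos: [0.4996, -0.2767, 0.0379]
tool_rot: [-179.8, -0.1, 79.4]
wrist_force: [-0.1, 1.4, -6.0]
grip_width: 0.0508
finger_force: 30.0
t: 15.1
ee_pos: [0.5009, -0.2782, 0.0346]
tool_rot: [179.9, 0.0, 79.4]
wrist_force: [-0.1, 0.3, -6.0]
grip_width: 0.051
finger_force: 30.0
```

```bash
python3 -m jog '[[0,0,0.001,0,0.04],[0,0,0.001,0,0.04],[0,0,0.001,0,0.07],[0,0,0.001,0,0.07],[0,0,0.001,0,0.07]]'
python3 -m jog '[[0,0,-0.005,0,0.07],[0,0,-0.035,0,0.07],[0,0,-0.08,0,0.07],[0.02,0,-0.12,0,0.09],[0.056,0,-0.14,0,0.09]]'
python3 -m jog '[[0.047,0.001,0,-8.4,0.09],[0.094,0.002,0,-16.8,0.09],[0.141,0.003,0,-25.2,0.09],[0.188,0.004,0,-33.6,0.09],[0.23,0.006,0,-42,0.09]]'
python3 -m jog '[[0,0,0,-8.4,0.09],[0,0,0,-16.8,0.09],[0,0,0,-25.2,0.09],[0,0,0,-33.6,0.09],[0,0,0,-42,0.09]]'
python3 -m jog '[[0,0,0,-6,0.09],[0,0,0,-6,0.09],[0,0,0,-6,0.09],[0,0,0,-6,0.09],[0,0,0,-6,0.09]]'
python3 - <<'E'
from h import *
p=shot("wrist"); cv2.imwrite("pics/w4.png",p["pixels"]); print(get_obs()["ee_pos"],get_obs()["tool_rot"],intool(bd(-60,0,.050)))
print("sleeve",w2px(p,bd(-60,0,.078)),"piston",w2px(p,tr(88,.066)),"chuck",w2px(p,tr(0,.076)))
E
```

```text
t: 15.6
ee_pos: [0.5008, -0.2782, 0.0331]
tool_rot: [180.0, 0.0, 79.4]
wrist_force: [-0.6, -1.3, -0.7]
grip_width: 0.069
finger_force: 0.0
t: 16.1
ee_pos: [0.512, -0.2245, 0.1766]
tool_rot: [179.7, 0.1, 79.3]
wrist_force: [0.9, 0.1, -0.3]
grip_width: 0.0827
finger_force: 0.0
t: 16.6
ee_pos: [0.559, 0.0043, 0.1734]
tool_rot: [180.0, 0.0, 121.8]
wrist_force: [1.0, -0.7, -0.9]
grip_width: 0.0902
finger_force: 0.0
t: 17.1
ee_pos: [0.5589, 0.0021, 0.1732]
tool_rot: [-180.0, 0.0, 163.8]
wrist_force: [-0.7, -0.2, -0.3]
grip_width: 0.09
finger_force: 0.0
t: 17.6
ee_pos: [0.559, 0.002, 0.173]
tool_rot: [-180.0, 0.0, 169.3]
wrist_force: [-0.2, 0.7, 0.5]
grip_width: 0.0897
finger_force: 0.0
[0.55899615 0.00204405 0.17296838] [1.79998015e+02 2.93501696e-03 1.69353178e+02] [-2.22438715e-05 -5.98896228e-06  1.22968384e-01]
sleeve [277.94692453 213.04373812] piston [  3.99597013 288.73565059] chuck [-49.99652443 205.60001903]
```

View pics/w4.png

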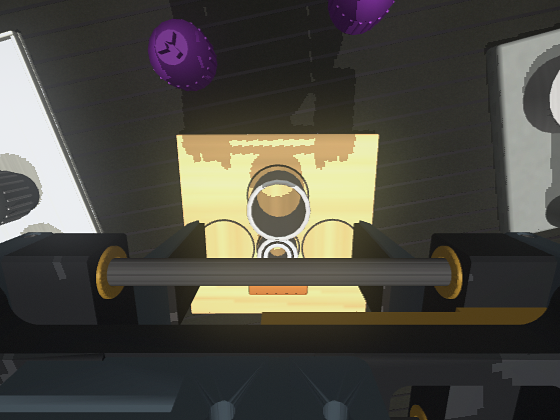

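Sleeve rim centre at (278,209) against a predicted (278,213). The piston and chuck are in the tray on the left, and their rings are empty. Grasping the sleeve.

```bash
python3 -m jog '[[0.002,0,0.03,0,0.09],[0.002,0,0.06,0,0.09],[0.002,0,0.09,0,0.09],[0.002,0,0.11,0,0.09],[0.002,0,0.122,0,0.09]]'
python3 -m jog '[[0,0,0.001,0,0.09],[0,0,0.001,0,0.045],[0,0,0.001,0,0.045],[0,0,0.001,0,0.045],[0,0,0.001,0,0.045]]'
python3 -m jog '[[0,0,0,0,0.045],[0,0,0,0,0.045],[0,0,0,0,0.045],[0,0,0,0,0.045],[0,0,0,0,0.045]]'
python3 -c "from h import *;print(toolT()[:3,3],intool(tr(-88,.042)))"
```

```text
t: 18.15
ee_pos: [0.5564, 0.0025, 0.0494]
tool_rot: [-180.0, -0.1, 169.4]
wrist_force: [0.3, -0.1, 0.0]
grip_width: 0.0904
finger_force: 0.0
t: 18.65
ee_pos: [0.5574, 0.0024, 0.0506]
tool_rot: [180.0, 0.1, 169.4]
wrist_force: [0.0, -0.3, 1.1]
grip_width: 0.0606
finger_force: 0.0
t: 19.15
ee_pos: [0.5573, 0.0023, 0.0505]
tool_rot: [-180.0, 0.1, 169.4]
wrist_force: [-2.0, -0.3, 7.0]
grip_width: 0.0563
finger_force: 30.0
[0.55734476 0.00229444 0.0504758 ] [ 0.09098264 -0.3044691   0.00839858]
```

```bash
python3 -m jog '[[0,0,-0.01,0,0.045],[0,0,-0.03,0,0.045],[0,0,-0.06,0,0.045],[0,0,-0.09,0,0.045],[0.003,-0.01,-0.11,0,0.045]]'
python3 -m jog '[[0.01,-0.035,0,0,0.045],[0.022,-0.075,0,0,0.045],[0.035,-0.115,0,0,0.045],[0.047,-0.155,0,0,0.045],[0.058,-0.195,0,0,0.045]]'
python3 -m jog '[[0.012,-0.04,0,0,0.045],[0.022,-0.075,0,0,0.045],[0.028,-0.095,0,0,0.045],[0.03,-0.1,0,0,0.045],[0.03,-0.1,0,0,0.045]]'
python3 -m jog '[[0,0,0.02,0,0.045],[0,0,0.05,0,0.045],[0,0,0.08,0,0.045],[0,0,0.105,0,0.045],[0,0,0.112,0,0.045]]'
python3 -m jog '[[0,0,0.004,0,0.045],[0,0,0.006,0,0.045],[0,0,0.007,0,0.045],[0,0,0.007,0,0.07],[0,0,0.007,0,0.07]]'
python3 -m jog '[[0,0,0,0,0.072],[0,0,-0.005,0,0.072],[0,0,-0.03,0,0.072],[0,0,-0.07,0,0.072],[0,0,-0.12,0,0.072]]'
python3 - <<'E'
from h import *
print(get_obs()["ee_pos"],get_obs()["tool_rot"])
p=shot("side"); cv2.imwrite("pics/s2.png",p["pixels"])
print(intool(bd(0,0,.15)))
E
```

```text
t: 19.65
ee_pos: [0.5527, -0.0063, 0.1622]
tool_rot: [180.0, 0.1, 169.5]
wrist_force: [0.5, -0.5, -5.8]
grip_width: 0.0563
finger_force: 30.0
t: 20.15
ee_pos: [0.4581, -0.1889, 0.1603]
tool_rot: [180.0, -0.0, 169.4]
wrist_force: [1.1, -0.7, -6.2]
grip_width: 0.0563
finger_force: 30.0
t: 20.65
ee_pos: [0.4111, -0.2809, 0.1601]
tool_rot: [180.0, -0.0, 169.3]
wrist_force: [0.2, 0.6, -5.9]
grip_width: 0.0564
finger_force: 30.0
t: 21.15
ee_pos: [0.4111, -0.2788, 0.0461]
tool_rot: [179.9, -0.2, 169.5]
wrist_force: [0.1, 0.3, -5.2]
grip_width: 0.0567
finger_force: 30.0
t: 21.65
ee_pos: [0.4124, -0.2812, 0.0421]
tool_rot: [-179.9, 0.1, 169.4]
wrist_force: [-0.8, 0.7, -0.3]
grip_width: 0.0689
finger_force: 0.0
t: 22.15
ee_pos: [0.4108, -0.2801, 0.1617]
tool_rot: [179.9, -0.1, 169.4]
wrist_force: [1.3, -1.2, 0.3]
grip_width: 0.072
finger_force: 0.0
[ 0.41080368 -0.28006985  0.16172221] [ 1.79918605e+02 -1.36462372e-01  1.69419847e+02]
[-0.15093005  0.30614892  0.01929432]
```

View pics/s2.png

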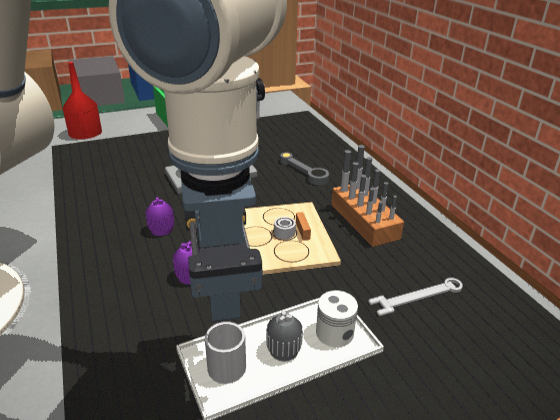

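All three stand upright in the tray: sleeve (226,350), chuck (285,335), piston (337,318). The bearing is untouched at (285,228). Moving to the bearing.

```bash
python3 -m jog '[[-0.022,0.045,0,0,0.075],[-0.044,0.089,0,0,0.075],[-0.066,0.133,0,0,0.075],[-0.088,0.178,0,0,0.075],[-0.11,0.223,0,0,0.075]]'
python3 -m jog '[[-0.02,0.04,0,0,0.075],[-0.035,0.07,0,0,0.075],[-0.041,0.083,0,0,0.075],[-0.041,0.083,0.02,0,0.075],[-0.041,0.083,0.05,0,0.075]]'
python3 -m jog '[[0,0,0.025,0,0.075],[0,0,0.05,0,0.075],[0,0,0.068,0,0.075],[0,0,0.076,0,0.075],[0,0,0.076,0,0.075]]'
python3 -c "from h import *;print(toolT()[:3,3],intool(bd(0,0,.035)))"
```

```text
t: 22.7
ee_pos: [0.5615, -0.08, 0.1615]
tool_rot: [-180.0, 0.0, 169.4]
wrist_force: [-0.8, -0.7, -0.4]
grip_width: 0.0751
finger_force: 0.0
t: 23.2
ee_pos: [0.6172, -0.0078, 0.112]
tool_rot: [180.0, 0.2, 169.5]
wrist_force: [0.3, -0.2, -1.3]
grip_width: 0.075
finger_force: 0.0
t: 23.7
ee_pos: [0.6154, -0.0081, 0.0344]
tool_rot: [-180.0, -0.1, 169.4]
wrist_force: [0.8, -0.3, -0.0]
grip_width: 0.0749
finger_force: 0.0
[ 0.61544908 -0.00812673  0.03440815] [-0.00266708 -0.00038943 -0.00059592]
```

```bash
python3 -m jog '[[0,0,0,0,0.03],[0,0,0,0,0.03],[0,0,0,0,0.03],[0,0,0,0,0.03],[0,0,0,0,0.03]]'
python3 -m jog '[[0,0,0,0,0.03],[0,0,0,0,0.03],[0,0,0,0,0.03],[0,0,0,0,0.03],[0,0,0,0,0.03]]'
python3 -m jog '[[0,0,-0.01,0,0.03],[0,0,-0.03,0,0.03],[0,0,-0.06,0,0.03],[0,0,-0.09,0,0.03],[0,0,-0.115,0,0.03]]'
python3 -c "from h import *;print(toolT()[:3,3],intool([.508,.290,.073]))"
```

```text
t: 24.2
ee_pos: [0.6164, -0.0079, 0.0355]
tool_rot: [-180.0, 0.1, 169.4]
wrist_force: [-0.8, -1.4, 7.0]
grip_width: 0.0436
finger_force: 30.0
t: 24.7
ee_pos: [0.6164, -0.0079, 0.0355]
tool_rot: [-180.0, 0.0, 169.4]
wrist_force: [-1.2, -0.6, 6.3]
grip_width: 0.0437
finger_force: 30.0
t: 25.2
ee_pos: [0.6162, -0.0077, 0.1521]
tool_rot: [180.0, 0.1, 169.4]
wrist_force: [0.2, -0.6, -0.8]
grip_width: 0.0436
finger_force: 30.0
[ 0.61615529 -0.00770977  0.15214202] [0.16100804 0.27280472 0.07903243]
```

```bash
python3 -m jog '[[0.02,0.034,0,0,0.03],[0.043,0.073,0,0,0.03],[0.066,0.112,0,0,0.03],[0.086,0.146,0,0,0.03],[0.095,0.161,0,0,0.03]]'
python3 -m jog '[[0.02,0.034,0,0,0.03],[0.043,0.073,0,0,0.03],[0.06,0.102,0,0,0.03],[0.066,0.112,0,0,0.03],[0.066,0.112,0,0,0.03]]'
python3 - <<'E'
from h import *
p=shot("wrist"); cv2.imwrite("pics/w5.png",p["pixels"]); print(get_obs()["ee_pos"],w2px(p,[.508,.290,.05]))
a=np.linspace(0,2*np.pi,60)
for c,col in (((.508,.290),(0,0,255)),):
    im=p["pixels"].copy(); cv2.polylines(im,[np.array([w2px(p,[c[0]+.036*np.cos(t),c[1]+.036*np.sin(t),.05]) for t in a]).astype(np.int32)],True,col)
cv2.imwrite("pics/w5.png",im); print(intool([.508,.290,.073]))
E
```

```text
t: 25.7
ee_pos: [0.5507, 0.1707, 0.1505]
tool_rot: [180.0, -0.0, 169.5]
wrist_force: [0.3, -0.2, -1.7]
grip_width: 0.0437
finger_force: 30.0
t: 26.2
ee_pos: [0.5075, 0.2912, 0.1502]
tool_rot: [180.0, 0.0, 169.5]
wrist_force: [-0.6, -0.5, -1.3]
grip_width: 0.0436
finger_force: 30.0
[0.50799097 0.29005113 0.15011727] [276.73723143 212.17856078]
[-2.28656606e-06 -3.16686034e-05  7.71172820e-02]
```

View pics/w5.png

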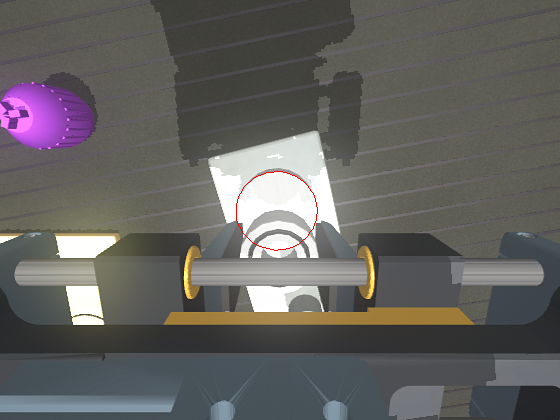

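The overlaid circle, centred at (277,212), agrees with the visible anvil rim (top arc at about (278,171)). Lowering the bearing.

```bash
python3 -m jog '[[0,0,0.02,0,0.03],[0,0,0.045,0,0.03],[0,0,0.062,0,0.03],[0,0,0.071,0,0.03],[0,0,0.075,0,0.03]]'
python3 -m jog '[[0,0,0.0015,0,0.03],[0,0,0.002,0,0.03],[0,0,0.002,0,0.03],[0,0,0.002,0,0.06],[0,0,0.002,0,0.06]]'
python3 -m jog '[[0,0,0.002,0,0.062],[0,0,-0.005,0,0.062],[0,0,-0.03,0,0.065],[0,0,-0.065,0,0.07],[0,0,-0.1,0,0.09]]'
python3 -m jog '[[-0.005,-0.04,0,0,0.09],[-0.01,-0.085,0,0,0.09],[-0.015,-0.13,0,0,0.09],[-0.02,-0.17,0,0,0.09],[-0.02,-0.19,0,0,0.09]]'
python3 - <<'E'
from h import *
print(get_obs()["ee_pos"],get_obs()["tool_rot"])
p=shot("side"); cv2.imwrite("pics/s3.png",cv2.resize(p["pixels"][100:260,120:330],None,fx=3.6,fy=3.6))
q=shot("scene"); print(w2px(p,[.508,.29,.076]),w2px(q,[.508,.29,.076]),[r["bbox"] for r in search_frame(p,"bearing_mid")][:2],[r["bbox"] for r in search_frame(q,"bearing_mid")][:2])
E
```

```text
t: 26.75
ee_pos: [0.5082, 0.289, 0.0744]
tool_rot: [-180.0, -0.0, 169.4]
wrist_force: [0.1, 0.3, -0.8]
grip_width: 0.0437
finger_force: 30.0
t: 27.25
ee_pos: [0.5081, 0.2903, 0.0733]
tool_rot: [180.0, 0.0, 169.4]
wrist_force: [0.1, 0.1, 0.1]
grip_width: 0.0568
finger_force: 0.0
t: 27.75
ee_pos: [0.5076, 0.29, 0.1743]
tool_rot: [-180.0, -0.0, 169.4]
wrist_force: [0.4, 0.1, -0.1]
grip_width: 0.0752
finger_force: 0.0
t: 28.25
ee_pos: [0.4925, 0.097, 0.1735]
tool_rot: [-180.0, 0.0, 169.3]
wrist_force: [-0.2, -0.1, 0.1]
grip_width: 0.09
finger_force: 0.0
[0.4924533  0.09703732 0.17350254] [-1.79980776e+02  2.85226280e-02  1.69334309e+02]
[193.60592842 150.80214394] [350.83572343 139.11677111] [[182.6, 146.1, 17.1, 21.3]] [[340.3, 136.9, 13.7, 16.9]]
```

View pics/s3.png

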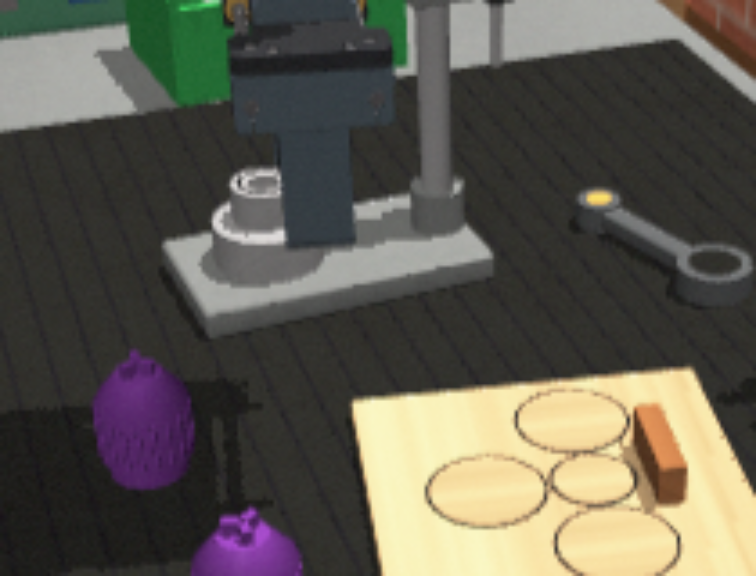

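The bearing lies on the anvil at (258,190) in the crop, about centred. The rings on the board are free. Fetching the sleeve first, since the yaw already suits it.

```bash
python3 - <<'E'
from h import *
p=shot("side")
print(intool([.4124,-.2805,.042]),"sleeve px",w2px(p,[.4124,-.2805,.07]),[r["bbox"] for r in search_frame(p,"sleeve_mid")][:2])
E
```

```text
[ 0.00934053 -0.38909207  0.13109825] sleeve px [225.8092811  336.42429212] [[205.4, 321.3, 42.5, 64.6]]
```

```bash
python3 -m jog '[[0.001,-0.04,0,0,0.08],[0.002,-0.085,0,0,0.08],[0.003,-0.13,0,0,0.08],[0.004,-0.175,0,0,0.08],[0.006,-0.22,0,0,0.08]]'
python3 -m jog '[[0.001,-0.045,0,0,0.08],[0.002,-0.09,0,0,0.08],[0.003,-0.13,0,0,0.08],[0.003,-0.155,0,0,0.08],[0.003,-0.169,0,0,0.08]]'
python3 -m jog '[[0,0,0.02,0,0.08],[0,0,0.055,0,0.08],[0,0,0.09,0,0.08],[0,0,0.12,0,0.08],[0,0,0.131,0,0.08]]'
python3 -m jog '[[0,0,0,0,0.08],[0,0,0,0,0.045],[0,0,0,0,0.045],[0,0,0,0,0.045],[0,0,0,0,0.045]]'
python3 -m jog '[[0,0,0,0,0.045],[0,0,0,0,0.045],[0,0,-0.01,0,0.045],[0,0,-0.04,0,0.045],[0,0,-0.08,0,0.045]]'
python3 -c "from h import *;print(toolT()[:3,3],intool([.5573,.0023,.0505]))"
```

```text
t: 29.05
ee_pos: [0.4465, -0.1163, 0.1731]
tool_rot: [-180.0, 0.0, 169.5]
wrist_force: [1.3, 0.2, 0.3]
grip_width: 0.0799
finger_force: 0.0
t: 29.55
ee_pos: [0.4128, -0.2824, 0.1729]
tool_rot: [-180.0, 0.0, 169.4]
wrist_force: [0.1, 1.2, -0.0]
grip_width: 0.0804
finger_force: 0.0
t: 30.05
ee_pos: [0.4122, -0.2792, 0.0397]
tool_rot: [179.9, -0.2, 169.5]
wrist_force: [-0.3, 0.0, 0.1]
grip_width: 0.0798
finger_force: 0.0
t: 30.55
ee_pos: [0.413, -0.2813, 0.043]
tool_rot: [-180.0, 0.1, 169.4]
wrist_force: [0.3, 3.1, 11.9]
grip_width: 0.0568
finger_force: 30.0
t: 31.05
ee_pos: [0.4114, -0.2803, 0.1223]
tool_rot: [179.9, -0.2, 169.4]
wrist_force: [1.8, -1.2, -6.6]
grip_width: 0.056
finger_force: 30.0
[ 0.41143598 -0.28027181  0.12232463] [-0.09169949  0.30443491  0.07205908]
```

```bash
python3 -m jog '[[0,0.005,-0.02,0,0.045],[-0.01,0.035,-0.04,0,0.045],[-0.022,0.075,-0.04,0,0.045],[-0.034,0.115,-0.04,0,0.045],[-0.046,0.155,-0.04,0,0.045]]'
python3 -m jog '[[-0.012,0.04,0,0,0.045],[-0.024,0.08,0,0,0.045],[-0.036,0.12,0,0,0.045],[-0.043,0.143,0,0,0.045],[-0.0455,0.15,0,0,0.045]]'
python3 -m jog '[[0,0,0.01,0,0.045],[0,0,0.03,0,0.045],[0,0,0.06,0,0.045],[0,0,0.085,0,0.045],[0,0,0.1,0,0.045]]'
python3 -m jog '[[0,0,0.006,0,0.045],[0,0,0.01,0,0.045],[0,0,0.0105,0,0.045],[0,0,0.0105,0,0.045],[0,0,0.0105,0,0.045]]'
python3 -c "from h import *;print(toolT()[:3,3],intool([.5573,.0023,.0505]))"
```

```text
t: 31.55
ee_pos: [0.4863, -0.1357, 0.1628]
tool_rot: [-180.0, 0.0, 169.4]
wrist_force: [0.3, -0.1, -6.0]
grip_width: 0.0566
finger_force: 30.0
t: 32.05
ee_pos: [0.5589, 0.0043, 0.1624]
tool_rot: [180.0, 0.0, 169.6]
wrist_force: [0.0, -0.5, -7.0]
grip_width: 0.0564
finger_force: 30.0
t: 32.55
ee_pos: [0.5565, 0.0007, 0.0598]
tool_rot: [-180.0, -0.2, 169.4]
wrist_force: [-0.6, 0.2, -6.1]
grip_width: 0.0562
finger_force: 30.0
t: 33.05
ee_pos: [0.5587, 0.0019, 0.0521]
tool_rot: [180.0, 0.1, 169.4]
wrist_force: [-0.4, 0.6, -5.6]
grip_width: 0.0563
finger_force: 30.0
[0.55874454 0.00187771 0.0520957 ] [0.00149924 0.0001498  0.00159409]
```

```bash
python3 -m jog '[[0,0,0.001,0,0.045],[0,0,0.0015,0,0.045],[0,0,0.0015,0,0.07],[0,0,0.0015,0,0.07],[0,0,0.0015,0,0.07]]'
python3 -m jog '[[0,0,0,0,0.072],[0,0,-0.02,0,0.072],[0,0,-0.06,0,0.072],[0,0,-0.1,0,0.08],[0,-0.02,-0.12,0,0.08]]'
python3 -m jog '[[0.001,-0.047,0,8.4,0.08],[0.002,-0.094,0,16.8,0.08],[0.003,-0.141,0,25.2,0.08],[0.004,-0.188,0,33.6,0.08],[0.006,-0.235,0,42,0.08]]'
python3 -m jog '[[0,0,0,8.4,0.08],[0,0,0,16.8,0.08],[0,0,0,25.2,0.08],[0,0,0,33.6,0.08],[0,0,0,42,0.08]]'
python3 -m jog '[[0,0,0,6,0.08],[0,0,0,6,0.08],[0,0,0,6,0.08],[0,0,0,6,0.08],[0,0,0,6,0.08]]'
python3 -c "from h import *;print(toolT()[:3,3],get_obs()['tool_rot'],intool([.5009,-.2782,.034]))"
```

```text
t: 33.55
ee_pos: [0.5587, 0.002, 0.0502]
tool_rot: [180.0, 0.0, 169.4]
wrist_force: [0.5, 0.4, 0.1]
grip_width: 0.0697
finger_force: 0.0
t: 34.05
ee_pos: [0.556, -0.0166, 0.173]
tool_rot: [180.0, 0.2, 169.5]
wrist_force: [0.6, -1.1, -0.8]
grip_width: 0.0798
finger_force: 0.0
t: 34.55
ee_pos: [0.5051, -0.2494, 0.17]
tool_rot: [180.0, 0.0, 127.1]
wrist_force: [1.0, -0.5, 0.0]
grip_width: 0.0799
finger_force: 0.0
t: 35.05
ee_pos: [0.5056, -0.2476, 0.1699]
tool_rot: [-180.0, -0.0, 85.1]
wrist_force: [-0.5, 0.0, 0.5]
grip_width: 0.0801
finger_force: 0.0
t: 35.55
ee_pos: [0.5057, -0.2476, 0.1699]
tool_rot: [-180.0, -0.0, 79.5]
wrist_force: [0.8, -0.9, -0.9]
grip_width: 0.0799
finger_force: 0.0
[ 0.50566719 -0.24756979  0.16989769] [-1.79994480e+02 -7.07628269e-04  7.95212597e+01] [-0.03098806  0.00089615  0.13589722]
```

```bash
python3 -m jog '[[-0.02,0.0005,0,0,0.072],[-0.031,0.001,0,0,0.072],[-0.031,0.001,0.03,0,0.072],[-0.031,0.001,0.07,0,0.072],[-0.031,0.001,0.1,0,0.072]]'
python3 -m jog '[[0,0,0.02,0,0.072],[0,0,0.033,0,0.072],[0,0,0.036,0,0.072],[0,0,0.036,0,0.072],[0,0,0.036,0,0.04]]'
python3 -m jog '[[0,0,0,0,0.04],[0,0,0,0,0.04],[0,0,0,0,0.04],[0,0,0,0,0.04],[0,0,0,0,0.04]]'
python3 -m jog '[[0,0,-0.01,0,0.04],[0,0,-0.04,0,0.04],[0,0,-0.08,0,0.04],[0.01,0.002,-0.11,0,0.04],[0.04,0.007,-0.12,0,0.04]]'
python3 -m jog '[[0.04,0.007,0,0,0.04],[0.08,0.015,0,0,0.04],[0.12,0.022,0,0,0.04],[0.16,0.03,0,0,0.04],[0.2,0.037,0,0,0.04]]'
python3 -c "from h import *;print(toolT()[:3,3],get_obs()['tool_rot'],intool([.6268,.0503,.0425]))"
```

```text
t: 36.05
ee_pos: [0.5006, -0.2783, 0.0683]
tool_rot: [-180.0, -0.0, 79.4]
wrist_force: [0.7, 0.7, 0.8]
grip_width: 0.0721
finger_force: 0.0
t: 36.55
ee_pos: [0.5015, -0.2787, 0.0349]
tool_rot: [179.9, 0.0, 79.4]
wrist_force: [0.5, 0.6, 0.3]
grip_width: 0.0664
finger_force: 0.0
t: 37.05
ee_pos: [0.5013, -0.2785, 0.0347]
tool_rot: [179.9, 0.0, 79.4]
wrist_force: [-1.3, 0.5, 7.9]
grip_width: 0.051
finger_force: 30.0
t: 37.55
ee_pos: [0.5161, -0.2422, 0.1577]
tool_rot: [179.7, 0.1, 79.3]
wrist_force: [0.7, -0.3, -6.6]
grip_width: 0.051
finger_force: 30.0
t: 38.05
ee_pos: [0.5883, -0.0487, 0.1544]
tool_rot: [-180.0, -0.0, 79.4]
wrist_force: [0.7, -0.9, -6.0]
grip_width: 0.0511
finger_force: 30.0
[ 0.58834563 -0.04867     0.15440958] [-1.79981634e+02 -4.12639429e-04  7.94254359e+01] [0.10434533 0.0196747  0.11190403]
```

```bash
python3 -m jog '[[0.04,0.007,0,0,0.04],[0.075,0.014,0,0,0.04],[0.097,0.018,0,0,0.04],[0.104,0.0195,0,0,0.04],[0.104,0.0195,0.01,0,0.04]]'
python3 -m jog '[[0,0,0.02,0,0.04],[0,0,0.05,0,0.04],[0,0,0.075,0,0.04],[0,0,0.09,0,0.04],[0,0,0.096,0,0.04]]'
python3 -m jog '[[0,0,0.004,0,0.04],[0,0,0.005,0,0.04],[0,0,0.0055,0,0.04],[0,0,0.006,0,0.04],[0,0,0.006,0,0.04]]'
python3 -m jog '[[0,0,0,0,0.068],[0,0,0,0,0.068],[0,0,0,0,0.068],[0,0,-0.01,0,0.07],[0,0,-0.05,0,0.07]]'
python3 -m jog '[[0,0,-0.045,0,0.08],[-0.03,0.002,-0.08,0,0.08],[-0.075,0.005,-0.08,0,0.08],[-0.12,0.007,-0.08,0,0.08],[-0.165,0.01,-0.08,0,0.08]]'
python3 -c "from h import *;print(toolT()[:3,3],get_obs()['tool_rot'],intool([.5886,-.2762,.042]))"
```

```text
t: 38.55
ee_pos: [0.6272, 0.049, 0.1448]
tool_rot: [179.9, -0.0, 79.5]
wrist_force: [0.3, -1.1, -6.6]
grip_width: 0.0509
finger_force: 30.0
t: 39.05
ee_pos: [0.6254, 0.0473, 0.0463]
tool_rot: [-179.8, 0.0, 79.4]
wrist_force: [-0.9, 0.6, -5.8]
grip_width: 0.0513
finger_force: 30.0
t: 39.55
ee_pos: [0.6271, 0.0483, 0.0427]
tool_rot: [179.9, -0.0, 79.4]
wrist_force: [0.3, -0.3, 0.3]
grip_width: 0.0513
finger_force: 30.0
t: 40.05
ee_pos: [0.6244, 0.0483, 0.0898]
tool_rot: [-179.7, 0.1, 79.4]
wrist_force: [0.5, 0.8, 0.7]
grip_width: 0.0697
finger_force: 0.0
t: 40.55
ee_pos: [0.6058, -0.1173, 0.1732]
tool_rot: [179.9, 0.0, 79.5]
wrist_force: [0.7, -0.2, 0.3]
grip_width: 0.0797
finger_force: 0.0
[ 0.6057912  -0.11726672  0.1732093 ] [1.79923418e+02 8.32771603e-03 7.94588253e+01] [-0.159377    0.01199909  0.13124862]
```

```bash
python3 -m jog '[[-0.045,0.003,0,0,0.08],[-0.09,0.006,0,0,0.08],[-0.13,0.008,0,0,0.08],[-0.155,0.01,0,0,0.08],[-0.161,0.01,0,0,0.08]]'
python3 -m jog '[[0,0,0.02,0,0.08],[0,0,0.06,0,0.08],[0,0,0.1,0,0.08],[0,0,0.125,0,0.08],[0,0,0.13,0,0.08]]'
python3 -m jog '[[0,0,0,0,0.08],[0,0,0,0,0.05],[0,0,0,0,0.05],[0,0,0,0,0.05],[0,0,0,0,0.05]]'
python3 -m jog '[[0,0,0,0,0.05],[0,0,0,0,0.05],[0,0,-0.01,0,0.05],[0,0,-0.04,0,0.05],[0,0,-0.08,0,0.05]]'
python3 -m jog '[[0.01,0,-0.03,0,0.05],[0.05,-0.004,-0.04,0,0.05],[0.09,-0.008,-0.04,0,0.05],[0.13,-0.012,-0.04,0,0.05],[0.17,-0.016,-0.04,0,0.05]]'
python3 -c "from h import *;print(toolT()[:3,3],get_obs()['tool_rot'],intool([.6065,-.0678,.0503]))"
```

```text
t: 41.05
ee_pos: [0.5859, -0.2788, 0.1726]
tool_rot: [179.9, 0.0, 79.3]
wrist_force: [0.2, 0.0, -0.1]
grip_width: 0.0802
finger_force: 0.0
t: 41.55
ee_pos: [0.5851, -0.2742, 0.0396]
tool_rot: [-179.8, -0.1, 79.5]
wrist_force: [-0.0, 0.1, 0.9]
grip_width: 0.0799
finger_force: 0.0
t: 42.05
ee_pos: [0.5876, -0.2764, 0.0435]
tool_rot: [179.8, 0.0, 79.4]
wrist_force: [2.6, 0.5, 9.7]
grip_width: 0.0594
finger_force: 30.0
t: 42.55
ee_pos: [0.585, -0.2751, 0.1217]
tool_rot: [-179.8, -0.1, 79.4]
wrist_force: [1.1, -0.1, -3.5]
grip_width: 0.0595
finger_force: 30.0
t: 43.05
ee_pos: [0.6014, -0.1043, 0.1626]
tool_rot: [-180.0, -0.0, 79.4]
wrist_force: [0.0, -0.6, -4.4]
grip_width: 0.0594
finger_force: 30.0
[ 0.6013529  -0.1042869   0.16259513] [-1.79987480e+02 -3.64051971e-04  7.94054540e+01] [ 0.03681052 -0.0016245   0.11229572]
```

```bash
python3 -m jog '[[0.025,-0.001,0,0,0.05],[0.037,-0.0015,0,0,0.05],[0.037,-0.0015,0.03,0,0.05],[0.037,-0.0015,0.06,0,0.05],[0.037,-0.0015,0.085,0,0.05]]'
python3 -m jog '[[0,0,0.015,0,0.05],[0,0,0.021,0,0.05],[0,0,0.025,0,0.05],[0,0,0.0265,0,0.05],[0,0,0.0265,0,0.05]]'
python3 -m jog '[[0,0,0.0005,0,0.05],[0,0,0.0005,0,0.076],[0,0,0.0005,0,0.076],[0,0,0.0005,0,0.076],[0,0,-0.01,0,0.076]]'
python3 -m jog '[[0,0,-0.04,0,0.078],[0,0,-0.08,0,0.09],[-0.03,-0.01,-0.12,0,0.09],[-0.075,-0.02,-0.13,0,0.09],[-0.12,-0.03,-0.13,0,0.09]]'
python3 -m jog '[[-0.045,-0.01,0,0,0.09],[-0.09,-0.02,0,0,0.09],[-0.135,-0.03,0,0,0.09],[-0.135,-0.03,0,0,0.09],[-0.135,-0.03,0,0,0.09]]'
python3 - <<'E'
from h import *
s=shot("scene"); cv2.imwrite("pics/f_scene.png",s["pixels"][60:360,120:480].repeat(2,0).repeat(2,1))
print(w2px(s,bd(0,-60,.074)),w2px(s,bd(-60,0,.078)),w2px(s,bd(0,60,.084)),w2px(s,[.508,.29,.076]))
for k in ("piston_mid","sleeve_mid","chuck_mid","bearing_mid"): print(k,[(r["bbox"],round(r["score"],2)) for r in search_frame(s,k)][:3])
E
```

```text
t: 43.55
ee_pos: [0.6067, -0.0696, 0.076]
tool_rot: [-180.0, 0.0, 79.4]
wrist_force: [-0.3, -0.7, -4.8]
grip_width: 0.0595
finger_force: 30.0
t: 44.05
ee_pos: [0.6076, -0.0696, 0.0516]
tool_rot: [179.9, 0.0, 79.4]
wrist_force: [0.4, 0.8, -3.7]
grip_width: 0.0596
finger_force: 30.0
t: 44.55
ee_pos: [0.6066, -0.0691, 0.0599]
tool_rot: [-179.9, -0.0, 79.4]
wrist_force: [-0.5, 0.1, 0.4]
grip_width: 0.0761
finger_force: 0.0
t: 45.05
ee_pos: [0.5562, -0.1829, 0.1938]
tool_rot: [179.7, 0.1, 79.5]
wrist_force: [0.4, -0.6, -0.5]
grip_width: 0.0899
finger_force: 0.0
t: 45.55
ee_pos: [0.501, -0.3096, 0.1911]
tool_rot: [180.0, 0.0, 79.3]
wrist_force: [-0.2, -0.8, 0.2]
grip_width: 0.0899
finger_force: 0.0
[256.57568704 222.50687586] [269.8999127  193.46494769] [315.01619751 197.49411264] [350.83572343 139.11677111]
piston_mid [([235.7, 214.4, 39.7, 49.0], 0.97)]
sleeve_mid [([255.2, 185.4, 29.4, 43.4], 0.78)]
chuck_mid [([296.5, 197.3, 27.6, 39.7], 0.89), ([188.9, 174.2, 26.5, 38.5], 0.64), ([248.5, 144.9, 18.4, 35.1], 0.6)]
bearing_mid [([340.5, 136.6, 17.3, 16.0], 0.64)]
```

View pics/f_scene.png

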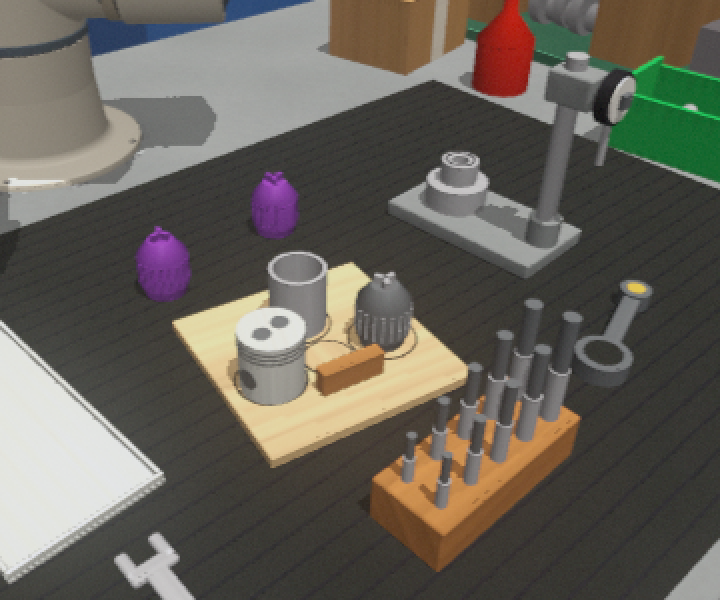

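The final picture shows piston (271,355), sleeve (298,295) and chuck (384,313) upright on their rings. The bearing is flat near the anvil's centre at (460,168), about 3 mm off. The bystanders are where they were, so I'm handing in.

```bash
python3 -c "from bench import *;print(sign_off())"
```

```text
the job is handed in; nothing more can be done
None
```

The job is handed in (no verdict was shown): the bearing lies flat about 3 mm from the anvil's centre, the piston, sleeve and chuck stand upright on their original rings, and the drill block, connecting rod and spanner were left alone.

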